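# Clear the fitting scrap off the network-hut bench into the waste bin

## Robot

A 7-joint arm with a two-finger parallel gripper is mounted at the origin on the work surface. World frame = base frame: x ahead of the robot, y to its left, z up, the work surface at z = 0. Lengths are in m, angles in degrees, forces in N, time in s.
With the tool pointing down it reaches from about 0.425 to 0.825 m from the base axis. Payload 3.6 kg.
Tool frame: the origin (TCP) lies between the finger pads; the fingertips stand 19 mm ahead of it and the grasp point (between the pads) is the TCP; z points along the fingers, y is the line along which they close (so a half turn about z gives the same grasp; the last joint's range is limited). The gripper opens to 93 mm and grips with 3 to 60 N. Pads are 15 mm wide; open, the fingers measure 128 mm over their backs; the gripper's body (75 mm by 188 mm) begins 65 mm behind the grasp point.
Start: joints at [-75.201, 35.231, -0.722, 81.555, 0.464, 63.22, -2.315], TCP at [0.183, 0.624, 0.238] pointing down, gripper open.
Joint ranges: [-178.69, 178.69], [-17.37, 117.87], [-77.05, 75.6], [15.02, 138.74], [-78.02, 258.01], [0.78, 113.62], [-162.83, 162.83]. Speed limits (degrees/s): [159.86, 159.86, 180, 180, 180, 180, 180].

## Interface

Orientations are given as [roll, pitch, yaw] about the fixed x, y, z axes, in that order (R = Rz(yaw) Ry(pitch) Rx(roll)).
In Python, from station import manip gives the robot as it stands.
- The arm moves only by the tool play_rows, never from a script. Its argument "steps" is one flat list of numbers, 7 for each row, row after row: the turn, a rotation vector about the world's x, y, z in rad, then the shift along the world's x, y, z in cm, then the finger opening in cm, from 0 to 9.3. A call has 1 to 20 rows; each row is the pose to reach, as a shift and turn from the pose commanded when the call began; what a row does not reach only later rows make up. A row lasts 1/10 s, in which the tool goes at most 50 mm and 8.59 degrees, less where a joint would pass 70% of its speed; a pose out of reach is approached as far as the arm can. A call with a gripper value outside its range is refused whole. The fingers move at their own pace and stop on an object; "newtons" is the grip in N (left out, the last holds). Time passes only in rows, so rows that repeat a pose let the fingers close. It gives the time, the measured TCP pose, the force, the opening and the grip force at its end, in the units of the state.
- manip.get_state(): the state, without advancing time (a new reading comes with each control period).
- manip.grab_frame(name): name is "scene" or "side" or "wrist"; returns a dict with "frame" (384x512x3 uint8, red, green, blue), "camera_matrix" (3x3 intrinsics, pixels), "eye" and "rotation" of the camera in the world; the wrist camera has in their place "tool_from_camera" (4x4, takes a point from camera to tool coordinates, whose origin is the TCP and whose axes are the flange's). Camera axes: x right, y down, z forward; pixel columns grow to the right and rows downward; lengths in m; the calibration is good to about 2 mm. A picture is of the moment at which its call begins: read the wrist's pose just before it. There is no depth.
- manip.sign_off(): hands the job in; it is judged then, once.
The state is a dict: "t": time; "joint_positions": joint angles; "joint_vel": joint speeds; "joint_torque": joint torques, N m; "position": TCP position; "eef_rot": TCP orientation; "contact_force": force on the tool from outside, world axes, zero at the start; "wrist_torque": the same for the moment, N m; "finger_gap": finger opening in m; "grasp_force": force on a finger pad.
Only numpy, scipy, OpenCV 4.12 (cv2) and the standard library are available. Lean on these libraries where they do the work, as an engineer would, in place of code of your own. Each camera call takes 0.05 s, during which the arm holds its last target. There are 200 camera calls.

## Task

The new equipment is fitted and three pieces of scrap are left on the bench: a wooden batten offcut, a short steel channel offcut and an L-shaped white packing corner. Put all three in the grey plastic waste bin, not in the cardboard carton of stock, and leave them lying inside it. Leave the bin, the carton and all the other things on the bench standing where they are.

Things in the scene. Friction and masses are not known exactly. Their poses are not given: they have to be found in the camera images.
- bin: Waste bin, grey plastic, empty, open at the top, straight upright walls; outside 260 (its x) x 220 (its y) x 100 mm high, walls and floor 5 mm, a small lip (7 mm) around the rim outside. Origin: centre of its underside, z up. About 1 kg, loose on the bench, so it can be knocked along. It stands at the left or the right end of the working area; the carton stands at the other end.
- batten: Scrap: offcut of pale wooden batten, a block 120 (its x) x 45 (its y) x 40 mm high, about 0.11 kg, lying on the bench. Origin: centre of its underside, z up. Any yaw.
- strut: Scrap: offcut of galvanised steel U-channel lying with its open side up, 100 long (its x) x 41 wide (its y) x 41 mm high, 4 mm walls and floor, open at both ends, about 0.22 kg. Origin: centre of its underside, z up. Any yaw.
- corner: Scrap: white rigid-foam packing corner, an L lying flat, 45 mm high, about 0.03 kg, both limbs 40 mm wide and 100 mm long over the outside. Origin: on the underside below the L's inner corner edge (close to its centre of mass), z up. One limb covers x -40 to 60, y -40 to 0 mm; the other x -40 to 0, y -40 to 60 mm. Any yaw.
- carton: Bystander: open cardboard carton, 240 (x) x 200 (y) x 100 mm, two side flaps folded outward and down, reaching about 135 mm from its middle along its y, filled with two boxed units of stock, one white and one black. Origin: centre of its underside. About 1.6 kg.
- screwdriver: Bystander: screwdriver, 190 mm long, 26 mm thick, lying roughly along the world's x, handle towards the robot, between the two scrap places nearest the robot. Origin: the underside, about the middle of its length.
- brick: Bystander: black power adapter, 110 (x) x 52 (y) x 32 mm. Origin: centre of its underside.
- mouse: Bystander: black computer mouse, 105 (x) x 60 (y) x 33 mm. Origin: centre of its underside.
Mind the look-alikes: they are no part of the job. There is more than one size of the batten; the one meant has the size given above.

How it is judged (in metres and radians):
At the end, for the whole second after the job is handed in: All three scrap pieces lie at rest in the bin: each origin between the inner walls and at most 100 mm above the bin's underside. The bin is upright, within 50 mm of where it stood; every bystander is within 30 mm of where it was (x of batten in the frame of bin between -0.125 and 0.125 m and y of batten in the frame of bin between -0.105 and 0.105 m and z of batten in the frame of bin between -0.003 and 0.1 m and linear speed of each of batten, strut, corner below 0.03 m/s and x of strut in the frame of bin between -0.125 and 0.125 m and y of strut in the frame of bin between -0.105 and 0.105 m and z of strut in the frame of bin between -0.003 and 0.1 m and x of corner in the frame of bin between -0.125 and 0.125 m and y of corner in the frame of bin between -0.105 and 0.105 m and z of corner in the frame of bin between -0.003 and 0.1 m and angle between bin's own z axis and vertical below 0.1 rad and distance of bin from where it was at the start of the episode below 0.05 m and distance of each of carton, screwdriver, brick, mouse from where it was at the start of the episode below 0.03 m); the robot touches nothing.
It fails at once if a bystander (carton, screwdriver, power adapter, or mouse) was shifted by more than 30 mm (distance of any of carton, screwdriver, brick, mouse from where it was at the start of the episode above 0.03 m).
It fails at once if a bystander was tipped over (angle between any of carton, brick, mouse's own z axis and vertical above 0.4 rad).
It fails at once if the bin was shifted by more than 50 mm or tipped (distance of bin from where it was at the start of the episode above 0.05 m or angle between bin's own z axis and vertical above 0.3 rad).
It also fails if it takes over 72 s, if anything falls off the work surface, if the arm or the gripper's body presses on something with over 40 N, if the wrist force passes 120 N, or if a joint passes its speed limit or range.

## Working session

There is one attempt and no reset: what is moved stays moved. The work goes in short steps, Python scripts to look and compute and a tool call to move; the robot and the scene stay as the last step left them, time stands still between calls to the robot, and variables do not carry over. Pictures are saved under pics/ and viewed, at most 10 in all, crops included, and the job is handed in when it is done.

Besides the shell and the picture viewer there is one more tool, called by a JSON object that holds its "name" and its "arguments", one argument or row to a line. play_rows: Moves the arm, as the interface text tells. Its arguments: {"type":"object","properties":{"steps":{"type":"array","items":{"type":"number"}},"newtons":{"type":"number"}},"required":["steps"]}

```bash
mkdir -p pics; cat > h.py <<'E'
from station import manip
import numpy as np, cv2, json
def snap(n,f):
    d=manip.grab_frame(n); np.savez('pics/'+f+'.npz',**{k:np.array(v) for k,v in d.items()})
    cv2.imwrite('pics/'+f+'.png',cv2.resize(d['frame'][:,:,::-1],(800,600),interpolation=cv2.INTER_CUBIC)); return d
def px(f,u,v,z):  # u,v in 800x600 picture
    d=np.load('pics/'+f+'.npz'); K=d['camera_matrix']; s=512/800
    r=d['rotation']@np.linalg.solve(K,[(u+.5)*s-.5,(v+.5)*s-.5,1]); e=d['eye']; return e+r*(z-e[2])/r[2]
E
python3 - <<'E'
from h import *
s=manip.get_state(); print({k:np.round(s[k],3).tolist() for k in ('t','position','eef_rot','finger_gap','contact_force')})
for n in('scene','side'):
    d=snap(n,n+'0'); print(n,d['eye'],np.round(d['rotation'],3).tolist())
E
```

```text
{'t': 0.0, 'position': [0.182, 0.623, 0.237], 'eef_rot': [-179.857, -0.001, 163.687], 'finger_gap': 0.093, 'contact_force': [0.479, 0.446, 0.005]}
scene [0.9940606  0.63393992 0.9962074 ] [-141.342, 0.864, 143.487]
side [-0.13772185 -0.69034933  0.77388725] [-127.275, -0.803, -43.826]
```

```bash
sed -i "s/d\['rotation'\]@/Rm(d['rotation'])@/" h.py; cat >> h.py <<'E'
from scipy.spatial.transform import Rotation
def Rm(r): return Rotation.from_euler('xyz',r,degrees=True).as_matrix() if np.ndim(r)==1 else r
E
```

```text
(no output)
```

View pics/scene0.png

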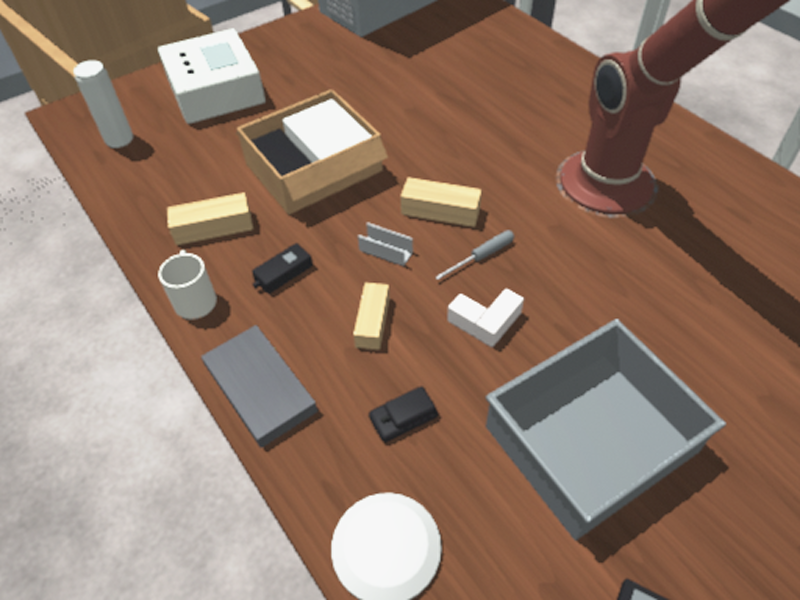

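View pics/side0.png

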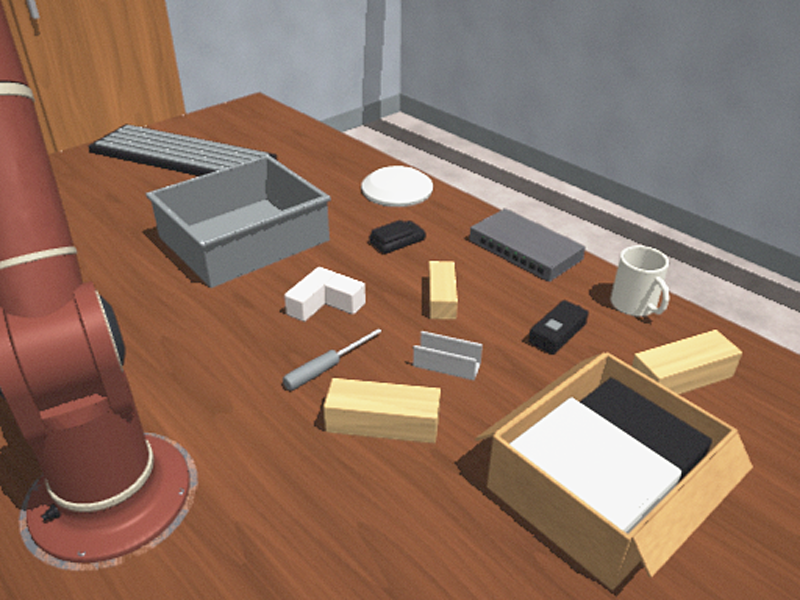

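Scene view: bin at about (605,430) and carton at (310,150). There are three battens, at (440,200), (210,218) and (372,316), plus the strut at (386,245), the white L at (487,317), the screwdriver at (475,255), the adapter at (283,268) and the mouse at (405,413). I'll measure the battens first and make crops.

```bash
python3 - <<'E'
from h import *
P={'near':[(405,179),(481,188),(480,210),(402,197)],'far':[(167,208),(246,194),(252,212),(173,227)],'mid':[(363,284),(389,285),(383,338),(356,336)]}
S={'near':[(335,380),(440,388),(438,416),(325,408)],'far':[(635,353),(718,332),(741,349),(656,374)],'mid':[(429,262),(456,262),(457,304),(431,304)]}
for f,D in(('scene0',P),('side0',S)):
  for k,c in D.items():
    q=np.array([px(f,*p,.04) for p in c]); print(f,k,np.round(q[:,:2],3).tolist(),'len',np.round(np.linalg.norm(q-np.roll(q,-1,0),axis=1),3),'ctr',q.mean(0).round(3))
for f,(a,b,c,e,s) in {'scene0':(340,540,215,350,4),'side0':(280,500,240,440,3)}.items():
    im=cv2.imread('pics/'+f+'.png')[c:e,a:b]; cv2.imwrite('pics/c_'+f+'.png',cv2.resize(im,None,fx=s,fy=s,interpolation=cv2.INTER_CUBIC))
B=[(617,322),(722,424),(583,528),(489,400)]
q=np.array([px('scene0',*p,.1) for p in B]);print('bin',q.round(3).tolist(),np.linalg.norm(q-np.roll(q,-1,0),axis=1).round(3),q.mean(0).round(3))
B=[(148,194),(267,158),(329,198),(204,246)]
q=np.array([px('side0',*p,.1) for p in B]);print('bin',q.round(3).tolist(),np.linalg.norm(q-np.roll(q,-1,0),axis=1).round(3),q.mean(0).round(3))
E
```

```text
scene0 near [[0.372, -0.236], [0.262, -0.117], [0.307, -0.068], [0.41, -0.195]] len [0.162 0.066 0.164 0.055] ctr [ 0.338 -0.154  0.04 ]
scene0 far [[0.813, -0.463], [0.664, -0.401], [0.679, -0.346], [0.826, -0.405]] len [0.162 0.057 0.158 0.06 ] ctr [ 0.746 -0.404  0.04 ]
scene0 mid [[0.605, -0.051], [0.568, -0.02], [0.646, 0.07], [0.681, 0.038]] len [0.048 0.119 0.048 0.117] ctr [0.625 0.009 0.04 ]
side0 near [[0.324, -0.065], [0.425, -0.182], [0.383, -0.219], [0.277, -0.099]] len [0.155 0.056 0.16  0.058] ctr [ 0.352 -0.141  0.04 ]
side0 far [[0.703, -0.335], [0.847, -0.399], [0.834, -0.444], [0.684, -0.383]] len [0.157 0.047 0.162 0.051] ctr [ 0.767 -0.39   0.04 ]
side0 mid [[0.645, 0.06], [0.682, 0.027], [0.591, -0.061], [0.559, -0.031]] len [0.049 0.126 0.044 0.126] ctr [ 0.619 -0.001  0.04 ]
bin [[0.341, 0.313, 0.1], [0.358, 0.533, 0.1], [0.632, 0.518, 0.1], [0.605, 0.296, 0.1]] [0.221 0.275 0.224 0.265] [0.484 0.415 0.1  ]
bin [[0.349, 0.527, 0.1], [0.606, 0.503, 0.1], [0.595, 0.282, 0.1], [0.332, 0.295, 0.1]] [0.258 0.221 0.263 0.233] [0.47  0.402 0.1  ]
```

View pics/c_scene0.png

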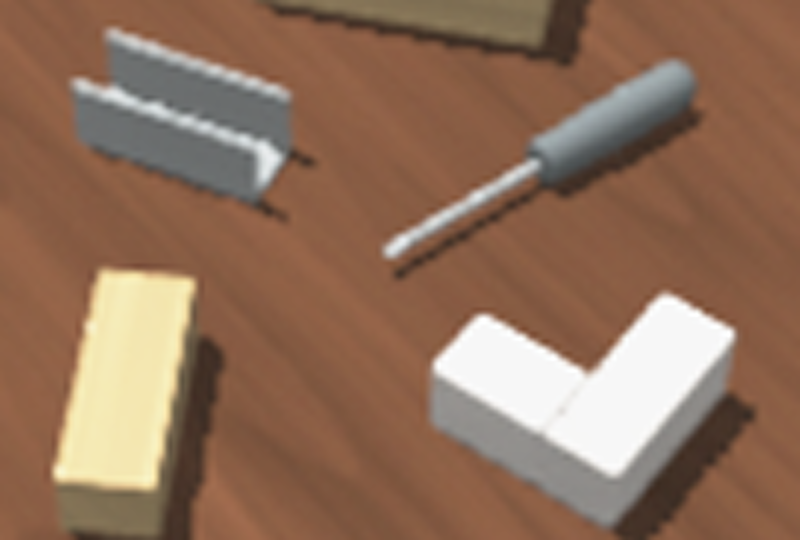

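View pics/c_side0.png

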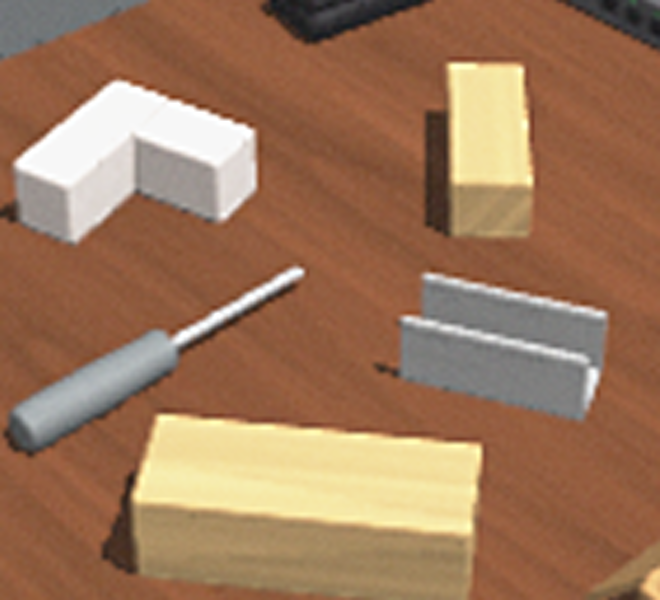

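The crops confirm it. The middle batten is about 119 x 47 mm, so it's the right one; the other two are about 160 mm long. Next I'll fit the poses using both views together.

```bash
cat > fit.py <<'E'
from h import *
from scipy.optimize import least_squares
def proj(f,X):
    d=np.load('pics/'+f+'.npz'); c=(np.array(X)-d['eye'])@Rm(d['rotation']); p=c@d['camera_matrix'].T; p=p[:,:2]/p[:,2:]
    return ((p+.5)*800/512-.5)
def fit(obs,x0,zf=False):
    # obs: list of (cam, model xyz, pixels)
    def r(q):
        c,s=np.cos(q[2]),np.sin(q[2]); R=np.array([[c,-s,0],[s,c,0],[0,0,1]])
        return np.concatenate([(proj(f,np.array(M)@R.T+[q[0],q[1],0])-P).ravel() for f,M,P in obs])
    b=min((least_squares(r,[*x0,a]) for a in np.arange(0,6.28,.5)),key=lambda s:s.cost)
    return b.x, np.abs(b.fun).max(), [np.sqrt(np.mean(x**2)) for x in np.split(b.fun,2)]
E
python3 - <<'E'
from fit import *
sc=lambda a:np.array(a)/4+[340,215]; sd=lambda a:np.array(a)/3+[280,240]
m=lambda a,z:np.c_[np.array(a)/1000,np.full(len(a),z)]
roll=lambda M,k:np.roll(M,-k,0)
Mb=m([(-60,-22.5),(-60,22.5),(60,22.5),(60,-22.5)],.04)
Ms=m([(-50,20.5),(50,20.5),(50,-20.5),(-50,-20.5)],.041)
Mc=m([(-40,-40),(-40,60),(0,60),(0,0),(60,0),(60,-40)],.045)
Mi=m([(-137,-117),(-137,117),(137,117),(137,-117)],.1)
O={'batten':[('scene0',Mb,sc([(100,270),(196,279),(158,488),(55,478)])),('side0',roll(Mb,2),sd([(448,64),(523,66),(531,184),(451,183)]))],
'strut':[('scene0',Ms,sc([(108,32),(290,95),(258,145),(74,82)])),('side0',roll(Ms,2),sd([(425,276),(606,315),(588,360),(402,320)]))],
'corner':[('scene0',Mc,sc([(620,478),(433,365),(482,315),(588,375),(665,293),(735,335)])),('side0',Mc,sd([(118,82),(255,130),(220,165),(135,133),(68,187),(16,165)]))],
'bin':[('scene0',Mi,np.array([(617,322),(722,424),(583,528),(489,400)])),('side0',roll(Mi,1),np.array([(148,194),(267,158),(329,198),(204,246)]))]}
for k,o in O.items():
    q,e,l=fit(o,(.5,.1)); print(k,q[:2].round(4),np.degrees(q[2]).round(1)%360,'err px',e.round(2),np.round(l,2))
    for one in o:
        d=fit([one,one],(.5,.1)); print('   ',one[0],d[0][:2].round(4),np.degrees(d[0][2]).round(1)%360,d[1].round(2))
for n,p in (('tip',(390,252)),('mid',(540,160)),('butt',(685,75))): print('screw',n,px('scene0',*sc(p),.013).round(3))
for n,p in (('tip',(300,270)),('butt',(20,432))): print('screw side',n,px('side0',*sd(p),.013).round(3))
print('mouse',[px('scene0',*p,.02)[:2].round(3).tolist() for p in((370,415),(425,390),(438,410),(385,440))])
print('brick',[px('scene0',*p,.02)[:2].round(3).tolist() for p in((253,275),(300,247),(312,262),(263,291))])
E
```

```text
batten [0.6239 0.0049] 46.0 err px 1.29 [0.64 0.78]
    scene0 [0.625  0.0063] 46.30000000000001 0.45
    side0 [0.6216 0.0027] 45.6 0.27
strut [ 0.5023 -0.1245] 118.30000000000001 err px 1.79 [0.82 0.73]
    scene0 [ 0.5035 -0.1228] 118.3 1.04
    side0 [ 0.5013 -0.1256] 118.30000000000001 0.94
corner [0.4603 0.1328] 195.9 err px 2.31 [1.02 1.24]
    scene0 [0.4618 0.1349] 195.7 1.02
    side0 [0.4578 0.129 ] 196.0 1.16
bin [0.4805 0.4129] 356.0 err px 6.18 [3.97 3.39]
    scene0 [0.4835 0.4139] 355.7 7.23
    side0 [0.4725 0.4043] 356.7 4.16
screw tip [0.472 0.004 0.013]
screw mid [0.377 0.002 0.013]
screw butt [0.281 0.002 0.013]
screw side tip [0.471 0.001 0.013]
screw side butt [0.282 0.001 0.013]
mouse [[0.744, 0.17], [0.643, 0.187], [0.649, 0.23], [0.75, 0.221]]
brick [[0.753, -0.212], [0.644, -0.22], [0.645, -0.172], [0.757, -0.166]]
```

{"name": "play_rows", "arguments": {
  "steps": [0, 0, 1.087, 44.1, -61.8, -3.7, 9.3, 0, 0, 1.087, 44.1, -61.8, -3.7, 9.3, 0, 0, 1.087, 44.1, -61.8, -3.7, 9.3, 0, 0, 1.087, 44.1, -61.8, -3.7, 9.3, 0, 0, 1.087, 44.1, -61.8, -3.7, 9.3, 0, 0, 1.087, 44.1, -61.8, -3.7, 9.3, 0, 0, 1.087, 44.1, -61.8, -3.7, 9.3, 0, 0, 1.087, 44.1, -61.8, -3.7, 9.3, 0, 0, 1.087, 44.1, -61.8, -3.7, 9.3, 0, 0, 1.087, 44.1, -61.8, -3.7, 9.3, 0, 0, 1.087, 44.1, -61.8, -3.7, 9.3, 0, 0, 1.087, 44.1, -61.8, -3.7, 9.3, 0, 0, 1.087, 44.1, -61.8, -3.7, 9.3, 0, 0, 1.087, 44.1, -61.8, -3.7, 9.3, 0, 0, 1.087, 44.1, -61.8, -3.7, 9.3, 0, 0, 1.087, 44.1, -61.8, -3.7, 9.3, 0, 0, 1.087, 44.1, -61.8, -3.7, 9.3, 0, 0, 1.087, 44.1, -61.8, -3.7, 9.3, 0, 0, 1.087, 44.1, -61.8, -3.7, 9.3, 0, 0, 1.087, 44.1, -61.8, -3.7, 9.3],
  "newtons": 20
}}

```text
t: 2.1
position: [0.6229, 0.0082, 0.201]
eef_rot: [180.0, 0.0, -133.8]
contact_force: [-0.6, -0.3, -0.1]
finger_gap: 0.0928
grasp_force: 0.0
```

```bash
python3 - <<'E'
from h import *
s=manip.get_state(); print({k:np.round(s[k],3).tolist() for k in ('t','position','eef_rot','joint_positions')}); d=snap('wrist','w1'); print(np.round(d['tool_from_camera'],3))
E
```

```text
{'t': 2.1, 'position': [0.623, 0.008, 0.201], 'eef_rot': [179.96, 0.036, -133.825], 'joint_positions': [5.394, 35.31, -13.687, 88.813, 9.321, 57.0, 125.221]}
[[ 0.    -0.969 -0.246  0.067]
 [ 1.     0.     0.    -0.001]
 [-0.    -0.246  0.969 -0.148]
 [ 0.     0.     0.     1.   ]]
```

View pics/w1.png

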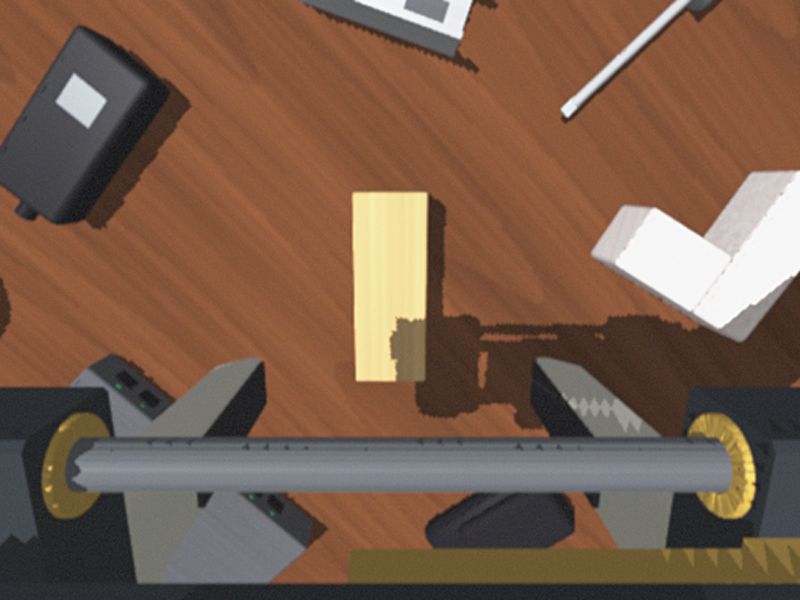

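The wrist view shows the batten at (353-428, 192-381), parallel to the fingers and nearly centred between them (column 391 against 399). I'll descend and grip.

{"name": "play_rows", "arguments": {
  "steps": [0, 0, 0, 0, -0.2, -5, 9.3, 0, 0, 0, 0, -0.2, -9, 9.3, 0, 0, 0, 0, -0.2, -12, 9.3, 0, 0, 0, 0, -0.2, -14.5, 9.3, 0, 0, 0, 0, -0.2, -16.5, 9.3, 0, 0, 0, 0, -0.2, -17.5, 9.3, 0, 0, 0, 0, -0.2, -17.5, 9.3, 0, 0, 0, 0, -0.2, -17.5, 6, 0, 0, 0, 0, -0.2, -17.5, 3, 0, 0, 0, 0, -0.2, -17.5, 3, 0, 0, 0, 0, -0.2, -17.5, 3, 0, 0, 0, 0, -0.2, -17.5, 3, 0, 0, 0, 0, -0.2, -17.5, 3, 0, 0, 0, 0, -0.2, -17.5, 3, 0, 0, 0, 0, -0.2, -16, 3, 0, 0, 0, 0, -0.2, -13, 3, 0, 0, 0, 0, -0.2, -8, 3, 0, 0, 0, 0, -0.2, -3, 3, 0, 0, 0, 0, -0.2, 0, 3, 0, 0, 0, 0, -0.2, 0, 3],
  "newtons": 20
}}

```text
t: 4.15
position: [0.6267, 0.0043, 0.2074]
eef_rot: [-179.5, 0.5, -134.0]
contact_force: [0.0, -0.5, -0.8]
finger_gap: 0.0448
grasp_force: 20.0
```

{"name": "play_rows", "arguments": {
  "steps": [0, 0, 0.698, -21.2, 40.7, 0, 3, 0, 0, 0.698, -21.2, 40.7, 0, 3, 0, 0, 0.698, -21.2, 40.7, 0, 3, 0, 0, 0.698, -21.2, 40.7, 0, 3, 0, 0, 0.698, -21.2, 40.7, 0, 3, 0, 0, 0.698, -21.2, 40.7, 0, 3, 0, 0, 0.698, -21.2, 40.7, 0, 3, 0, 0, 0.698, -21.2, 40.7, 0, 3, 0, 0, 0.698, -21.2, 40.7, 0, 3, 0, 0, 0.698, -21.2, 40.7, 0, 3, 0, 0, 0.698, -21.2, 40.7, 0, 3, 0, 0, 0.698, -21.2, 40.7, 0, 3, 0, 0, 0.698, -21.2, 40.7, 0, 3, 0, 0, 0.698, -21.2, 40.7, 0, 3]
}}

```text
t: 5.55
position: [0.4131, 0.4087, 0.2004]
eef_rot: [-180.0, -0.1, -94.2]
contact_force: [-0.4, -0.3, -1.9]
finger_gap: 0.0448
grasp_force: 20.0
```

```bash
python3 - <<'E'
from h import *
s=manip.get_state(); print({k:np.round(s[k],3).tolist() for k in ('t','position','eef_rot','joint_positions')}); d=snap('scene','s1')
E
```

```text
{'t': 5.55, 'position': [0.413, 0.409, 0.2], 'eef_rot': [-179.973, -0.083, -94.249], 'joint_positions': [-31.277, 33.126, -24.949, 95.65, 16.443, 54.929, 113.549]}
```

View pics/s1.png

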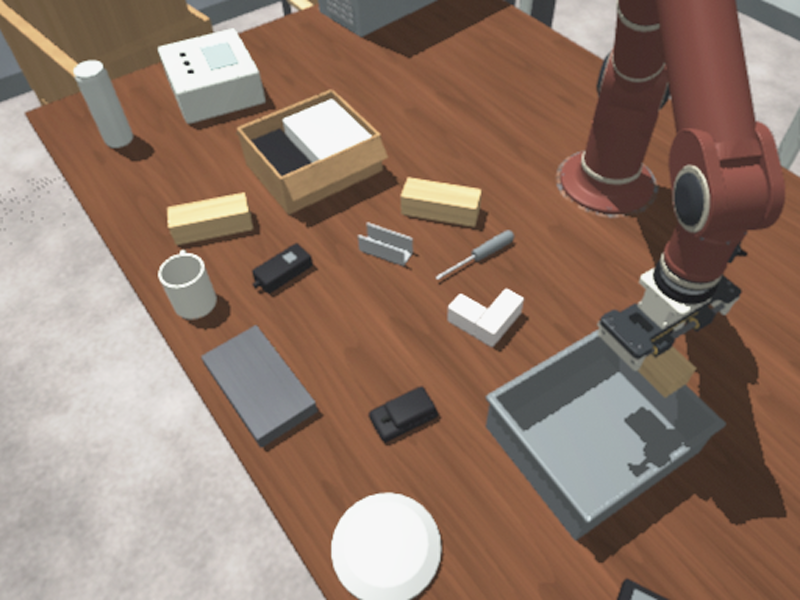

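The batten is held at about (665,370), above the robot-side part of the bin, and nothing else has moved. I'll lower it and release.

{"name": "play_rows", "arguments": {
  "steps": [0, 0, 0, 0.2, 0, -4, 3, 0, 0, 0, 0.2, 0, -7, 3, 0, 0, 0, 0.2, 0, -10, 3, 0, 0, 0, 0.2, 0, -12, 3, 0, 0, 0, 0.2, 0, -13.5, 3, 0, 0, 0, 0.2, 0, -14.5, 3, 0, 0, 0, 0.2, 0, -15, 3, 0, 0, 0, 0.2, 0, -15, 3, 0, 0, 0, 0.2, 0, -15, 3, 0, 0, 0, 0.2, 0, -15, 6, 0, 0, 0, 0.2, 0, -15, 6.2, 0, 0, 0, 0.2, 0, -15, 6.2, 0, 0, 0, 0.2, 0, -15, 6.2, 0, 0, 0, 0.2, 0, -13, 6.2, 0, 0, 0, 0.2, 0, -10, 6.2, 0, 0, 0, 0.2, 0, -5, 6.2, 0, 0, 0, 0.2, 0, 0, 6.2, 0, 0, 0, 0.2, 0, 2, 7, 0, 0, 0, 0.2, 0, 2, 7, 0, 0, 0, 0.2, 0, 2, 7]
}}

```text
t: 7.6
position: [0.4134, 0.4103, 0.2202]
eef_rot: [180.0, -0.0, -94.0]
contact_force: [-0.2, 0.8, -0.3]
finger_gap: 0.0702
grasp_force: 0.0
```

{"name": "play_rows", "arguments": {
  "steps": [0, 0, -2.578, 8.9, -53.5, 0, 7, 0, 0, -2.578, 8.9, -53.5, 0, 7, 0, 0, -2.578, 8.9, -53.5, 0, 7, 0, 0, -2.578, 8.9, -53.5, 0, 7, 0, 0, -2.578, 8.9, -53.5, 0, 7, 0, 0, -2.578, 8.9, -53.5, 0, 7, 0, 0, -2.578, 8.9, -53.5, 0, 7, 0, 0, -2.578, 8.9, -53.5, 0, 7, 0, 0, -2.578, 8.9, -53.5, 0, 7, 0, 0, -2.578, 8.9, -53.5, 0, 7, 0, 0, -2.578, 8.9, -53.5, 0, 7, 0, 0, -2.578, 8.9, -53.5, -2, 7, 0, 0, -2.578, 8.9, -53.5, -2, 7, 0, 0, -2.578, 8.9, -53.5, -2, 7, 0, 0, -2.578, 8.9, -53.5, -2, 7, 0, 0, -2.578, 8.9, -53.5, -2, 7, 0, 0, -2.578, 8.9, -53.5, -2, 7, 0, 0, -2.578, 8.9, -53.5, -2, 7, 0, 0, -2.578, 8.9, -53.5, -2, 7, 0, 0, -2.578, 8.9, -53.5, -2, 7]
}}

```text
t: 9.6
position: [0.5021, -0.1241, 0.1999]
eef_rot: [-179.9, -0.1, 118.4]
contact_force: [-0.8, -0.8, -0.2]
finger_gap: 0.0699
grasp_force: 0.0
```

```bash
python3 - <<'E'
from h import *
s=manip.get_state(); print({k:np.round(s[k],3).tolist() for k in ('t','position','eef_rot','joint_positions')}); d=snap('wrist','w2')
E
```

```text
{'t': 9.6, 'position': [0.502, -0.124, 0.2], 'eef_rot': [-179.909, -0.053, 118.37], 'joint_positions': [0.112, 26.757, 16.561, 106.546, -9.882, 48.19, 49.99]}
```

View pics/w2.png

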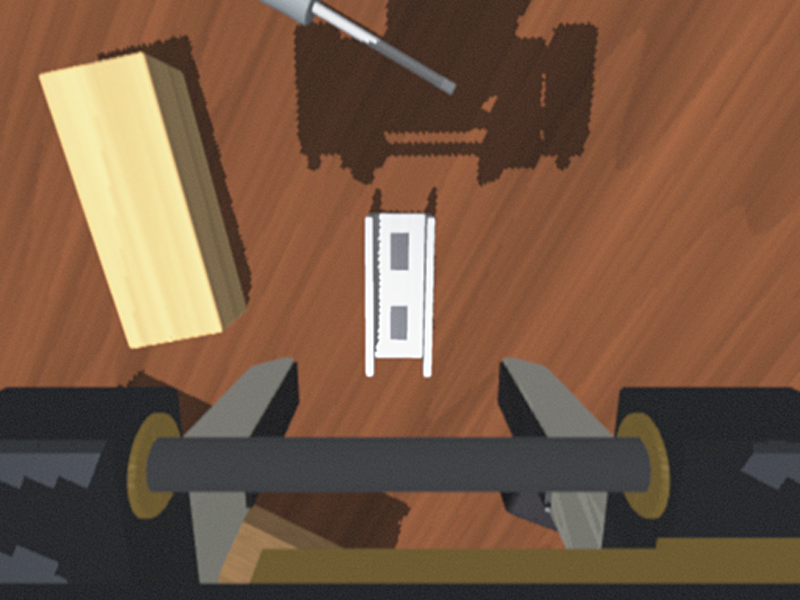

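The strut sits centred between the fingers, columns 365-435. A corner of the carton shows at the bottom, (230-350, 510-585), so I'll check the gripper body's clearance before going down.

```bash
python3 - <<'E'
from h import *
for p in((385,155),(290,208),(332,93),(238,127),(372,150)): print('scene',p,[px('scene0',*p,z)[:2].round(3).tolist() for z in(.1,.05)])
for p in((608,355),(478,438),(490,458),(735,430)): print('side',p,[px('side0',*p,z)[:2].round(3).tolist() for z in(.1,.05)])
E
```

```text
scene (385, 155) [[0.4, -0.265], [0.367, -0.316]]
scene (290, 208) [[0.636, -0.25], [0.616, -0.299]]
scene (332, 93) [[0.371, -0.514], [0.337, -0.578]]
scene (238, 127) [[0.599, -0.534], [0.577, -0.6]]
scene (372, 150) [[0.413, -0.295], [0.38, -0.347]]
side (608, 355) [[0.602, -0.34], [0.657, -0.314]]
side (478, 438) [[0.35, -0.318], [0.386, -0.29]]
side (490, 458) [[0.337, -0.349], [0.372, -0.324]]
side (735, 430) [[0.598, -0.532], [0.653, -0.52]]
```

{"name": "play_rows", "arguments": {
  "steps": [0, 0, 0, 0, 0, -5, 7, 0, 0, 0, 0, 0, -9, 7, 0, 0, 0, 0, 0, -12, 7, 0, 0, 0, 0, 0, -14.5, 7, 0, 0, 0, 0, 0, -16.5, 7, 0, 0, 0, 0, 0, -17.3, 7, 0, 0, 0, 0, 0, -17.3, 7, 0, 0, 0, 0, 0, -17.3, 5, 0, 0, 0, 0, 0, -17.3, 3, 0, 0, 0, 0, 0, -17.3, 3, 0, 0, 0, 0, 0, -17.3, 3, 0, 0, 0, 0, 0, -17.3, 3, 0, 0, 0, 0, 0, -17.3, 3, 0, 0, 0, 0, 0, -17.3, 3, 0, 0, 0, 0, 0, -16, 3, 0, 0, 0, 0, 0, -13, 3, 0, 0, 0, 0, 0, -8, 3, 0, 0, 0, 0, 0, -3, 3, 0, 0, 0, 0, 0, 2, 3, 0, 0, 0, 0, 0, 2, 3],
  "newtons": 30
}}

```text
t: 11.65
position: [0.5063, -0.1257, 0.2276]
eef_rot: [179.3, 0.5, 118.2]
contact_force: [2.0, 0.3, -2.7]
finger_gap: 0.0409
grasp_force: 30.0
```

{"name": "play_rows", "arguments": {
  "steps": [0, 0, 1.007, 3, 57.9, 0, 3, 0, 0, 1.007, 3, 57.9, 0, 3, 0, 0, 1.007, 3, 57.9, 0, 3, 0, 0, 1.007, 3, 57.9, 0, 3, 0, 0, 1.007, 3, 57.9, 0, 3, 0, 0, 1.007, 3, 57.9, 0, 3, 0, 0, 1.007, 3, 57.9, 0, 3, 0, 0, 1.007, 3, 57.9, 0, 3, 0, 0, 1.007, 3, 57.9, 0, 3, 0, 0, 1.007, 3, 57.9, 0, 3, 0, 0, 1.007, 3, 57.9, 0, 3, 0, 0, 1.007, 3, 57.9, 0, 3, 0, 0, 1.007, 3, 57.9, 0, 3, 0, 0, 1.007, 3, 57.9, 0, 3, 0, 0, 1.007, 3, 57.9, 0, 3, 0, 0, 1.007, 3, 57.9, 0, 3]
}}

```text
t: 13.25
position: [0.5334, 0.4524, 0.2205]
eef_rot: [-179.9, 0.0, 175.8]
contact_force: [0.6, 0.2, -2.0]
finger_gap: 0.0407
grasp_force: 30.0
```

{"name": "play_rows", "arguments": {
  "steps": [0, 0, 0, 0, 0, -5, 3, 0, 0, 0, 0, 0, -9, 3, 0, 0, 0, 0, 0, -12, 3, 0, 0, 0, 0, 0, -14, 3, 0, 0, 0, 0, 0, -15.5, 3, 0, 0, 0, 0, 0, -16.5, 3, 0, 0, 0, 0, 0, -17, 3, 0, 0, 0, 0, 0, -17, 3, 0, 0, 0, 0, 0, -17, 3, 0, 0, 0, 0, 0, -17, 5.8, 0, 0, 0, 0, 0, -17, 5.8, 0, 0, 0, 0, 0, -17, 5.8, 0, 0, 0, 0, 0, -17, 5.8, 0, 0, 0, 0, 0, -15, 5.8, 0, 0, 0, 0, 0, -12, 5.8, 0, 0, 0, 0, 0, -7, 5.8, 0, 0, 0, 0, 0, -2, 5.8, 0, 0, 0, 0, 0, 0, 7, 0, 0, 0, 0, 0, 0, 7, 0, 0, 0, 0, 0, 0, 7]
}}

```text
t: 15.25
position: [0.5322, 0.4545, 0.2202]
eef_rot: [-180.0, -0.0, 176.0]
contact_force: [-0.0, -0.8, -1.2]
finger_gap: 0.0697
grasp_force: 0.0
```

{"name": "play_rows", "arguments": {
  "steps": [0, 0, 0.349, -10.1, -30.9, 0, 7, 0, 0, 0.349, -10.1, -30.9, 0, 7, 0, 0, 0.349, -10.1, -30.9, 0, 7, 0, 0, 0.349, -10.1, -30.9, 0, 7, 0, 0, 0.349, -10.1, -30.9, 0, 7, 0, 0, 0.349, -10.1, -30.9, 0, 7, 0, 0, 0.349, -10.1, -30.9, -2, 7, 0, 0, 0.349, -10.1, -30.9, -2, 7, 0, 0, 0.349, -10.1, -30.9, -2, 7, 0, 0, 0.349, -10.1, -30.9, -2, 7, 0, 0, 0.349, -10.1, -30.9, -2, 7, 0, 0, 0.349, -10.1, -30.9, -2, 7]
}}

```text
t: 16.45
position: [0.4319, 0.1471, 0.2007]
eef_rot: [180.0, 0.0, -163.9]
contact_force: [-0.2, 0.6, 1.0]
finger_gap: 0.07
grasp_force: 0.0
```

```bash
python3 - <<'E'
from h import *
s=manip.get_state(); print({k:np.round(s[k],3).tolist() for k in ('t','position','eef_rot','joint_positions')}); d=snap('wrist','w3')
E
```

```text
{'t': 16.45, 'position': [0.432, 0.147, 0.201], 'eef_rot': [179.976, 0.032, -163.939], 'joint_positions': [-17.643, 21.178, -5.264, 114.998, 2.711, 43.904, 81.555]}
```

View pics/w3.png

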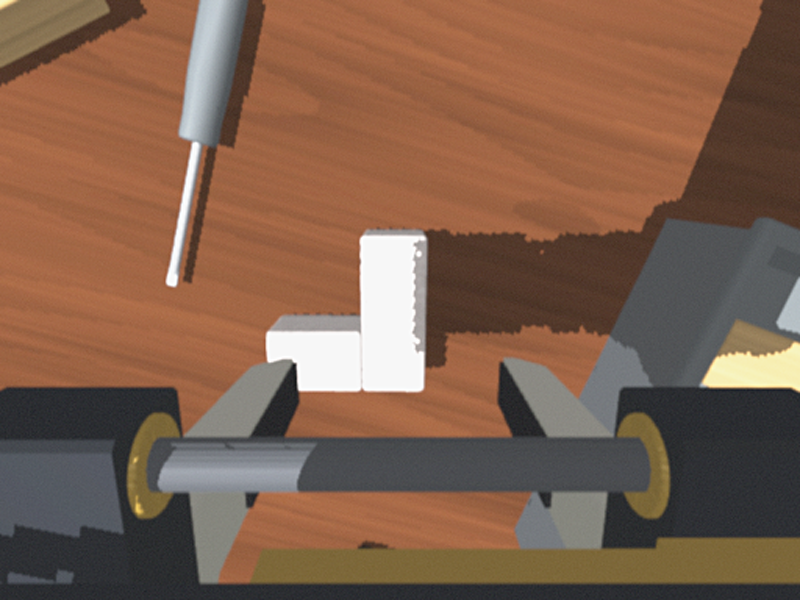

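The limb to grip is at (361-427, 232-392), centred at column 393. The grasp row, about 293, lies clear of the other limb's edge at row 325. The bin, lower right, is outside the body's reach. I'll descend.

{"name": "play_rows", "arguments": {
  "steps": [0, 0, 0, 0, -0.1, -5, 7, 0, 0, 0, 0, -0.1, -9, 7, 0, 0, 0, 0, -0.1, -12, 7, 0, 0, 0, 0, -0.1, -14.5, 7, 0, 0, 0, 0, -0.1, -16.5, 7, 0, 0, 0, 0, -0.1, -17.3, 7, 0, 0, 0, 0, -0.1, -17.3, 7, 0, 0, 0, 0, -0.1, -17.3, 5, 0, 0, 0, 0, -0.1, -17.3, 3, 0, 0, 0, 0, -0.1, -17.3, 3, 0, 0, 0, 0, -0.1, -17.3, 3, 0, 0, 0, 0, -0.1, -17.3, 3, 0, 0, 0, 0, -0.1, -17.3, 3, 0, 0, 0, 0, -0.1, -17.3, 3, 0, 0, 0, 0, -0.1, -16, 3, 0, 0, 0, 0, -0.1, -13, 3, 0, 0, 0, 0, -0.1, -8, 3, 0, 0, 0, 0, -0.1, -3, 3, 0, 0, 0, 0, -0.1, 2, 3, 0, 0, 0, 0, -0.1, 2, 3],
  "newtons": 12
}}

```text
t: 18.5
position: [0.4352, 0.1462, 0.2266]
eef_rot: [179.9, 0.8, -164.1]
contact_force: [1.4, 0.3, -0.8]
finger_gap: 0.0396
grasp_force: 12.0
```

{"name": "play_rows", "arguments": {
  "steps": [0, 0, -0.349, 5.5, 24.8, 0, 3, 0, 0, -0.349, 5.5, 24.8, 0, 3, 0, 0, -0.349, 5.5, 24.8, 0, 3, 0, 0, -0.349, 5.5, 24.8, 0, 3, 0, 0, -0.349, 5.5, 24.8, 0, 3, 0, 0, -0.349, 5.5, 24.8, 0, 3, 0, 0, -0.349, 5.5, 24.8, 0, 3, 0, 0, -0.349, 5.5, 24.8, 0, 3, 0, 0, -0.349, 5.5, 24.8, 0, 3]
}}

```text
t: 19.4
position: [0.487, 0.3903, 0.2204]
eef_rot: [-179.9, -0.0, 175.8]
contact_force: [-0.5, 0.8, -0.7]
finger_gap: 0.0403
grasp_force: 12.0
```

```bash
python3 - <<'E'
from h import *
d=snap('scene','s2')
E
```

```text
(no output)
```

View pics/s2.png

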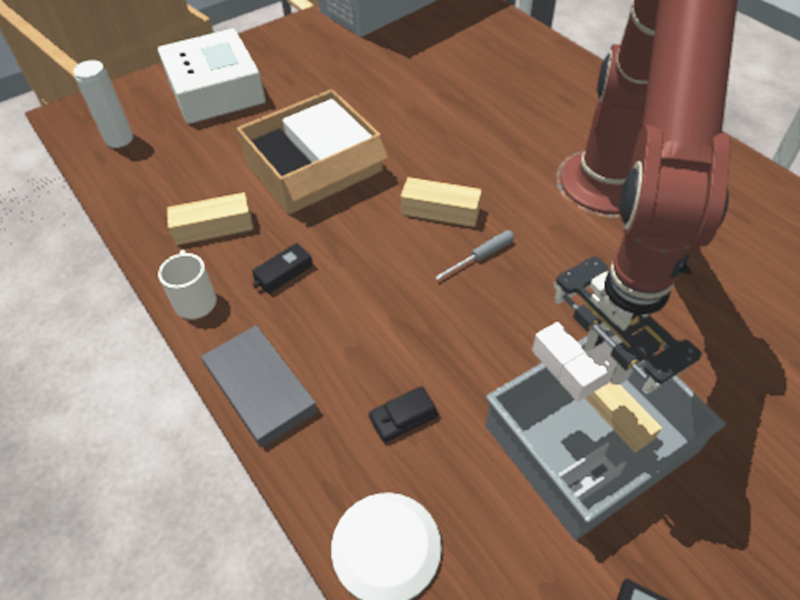

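In the bin, the batten lies at (625,415) and the strut at (590,470). The foam L is held above the free quadrant, and the bin and bystanders haven't moved. I'll lower and release.

{"name": "play_rows", "arguments": {
  "steps": [0, 0, 0, 0, 0, -5, 3, 0, 0, 0, 0, 0, -9, 3, 0, 0, 0, 0, 0, -12, 3, 0, 0, 0, 0, 0, -14, 3, 0, 0, 0, 0, 0, -15, 3, 0, 0, 0, 0, 0, -15, 3, 0, 0, 0, 0, 0, -15, 3, 0, 0, 0, 0, 0, -15, 5.8, 0, 0, 0, 0, 0, -15, 5.8, 0, 0, 0, 0, 0, -15, 5.8, 0, 0, 0, 0, 0, -15, 5.8, 0, 0, 0, 0, 0, -13, 5.8, 0, 0, 0, 0, 0, -10, 5.8, 0, 0, 0, 0, 0, -5, 5.8, 0, 0, 0, 0, 0, 0, 7, 0, 0, 0, -15, -15, 4, 7, 0, 0, 0, -15, -15, 4, 7, 0, 0, 0, -15, -15, 4, 7, 0, 0, 0, -15, -15, 4, 7, 0, 0, 0, -15, -15, 4, 7]
}}

```text
t: 21.45
position: [0.3332, 0.2392, 0.2613]
eef_rot: [-179.9, -0.1, 175.9]
contact_force: [0.7, 1.3, -0.4]
finger_gap: 0.0699
grasp_force: 0.0
```

```bash
python3 - <<'E'
from h import *
d=snap('scene','s3')
E
```

```text
(no output)
```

View pics/s3.png

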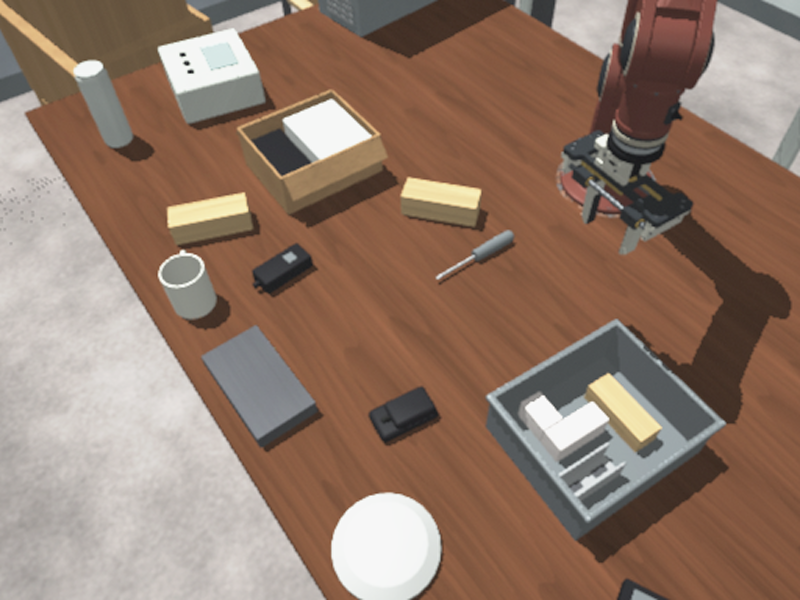

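All three pieces lie flat in the bin: batten (625,410), corner (563,425) and strut (595,470). The bin and bystanders are at their original pixel positions, and the gripper is clear.

```bash
python3 -c "
from station import manip
print(manip.sign_off())"
```

```text
the job is handed in; nothing more can be done
None
```

The batten, strut and packing corner are lying in the grey bin, with the bin, carton and everything else on the bench where they stood in the last picture; I handed the job in at about 21.5 s, and no verdict came back.

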